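# Peel the top watch tray off a clinging stack and present it

### The arm

A 7-joint arm with a two-finger parallel gripper is mounted at the origin on a cart in front of the work surface, level with it; the furniture and walls round the work are solid. World frame = base frame: x ahead of the robot, y to its left, z up, the work surface at z = 0. Lengths are in m, angles in rad, forces in N, time in s.
With the tool pointing down it reaches from about 0.425 to 0.95 m from the base axis. Payload 4.7 kg.
Tool frame: the origin (TCP) lies at the very end of the fingers, on their centre line; the grasp point (between the pads) lies 19 mm behind it (arm.tcp_to_grasp is the distance from the TCP to the grasp point, in m); z points along the fingers, y is the line along which they close (so a half turn about z gives the same grasp; the last joint's range is limited). The gripper opens to 85 mm and grips with 20 to 120 N. Pads are 22 mm wide; open, the fingers measure 114 mm over their backs; the gripper's body (76 mm by 85 mm) begins 54 mm behind the grasp point. The pads swing forward as they close: fully open they stand 13 mm farther back than shut.
Start: joints at [1.275, 0.469, -0.049, 1.532, 0.024, 1.141, -0.082], TCP at [0.178, -0.651, 0.231] pointing down, gripper open.
Joint ranges: [-2.59, 2.59], [-0.33, 1.99], [-1.39, 1.29], [0.1, 2.45], [-1.04, 4.18], [0.21, 1.99], [-2.66, 2.66]. Speed limits (rad/s): [2.57, 2.57, 3.14, 3.14, 3.14, 3.14, 3.14].

### API

Orientations are given as a unit quaternion [x, y, z, w].
In Python, from bench import readout, optics, arm gives the robot as it stands.
- The arm moves only by the tool servo_tool, never from a script. Its argument "commands" is a list of rows, each an object of numbers: "x", "y", "z": the shift along the tool's x, y, z scaled (see below); "spin": the turn about the tool's z scaled (see below). A call has exactly 10 rows; each row is the pose to reach, as a shift and turn from the pose commanded when the call began, along the tool's axes at that moment, turning the shorter way round; what a row does not reach only later rows make up. The controller multiplies each number of a shift by 0.2 m and each number of a turn by 180 degrees. A row lasts 1/8 s, in which the tool goes at most 62.5 mm and 10.7 degrees, less where a joint would pass 70% of its speed; a pose out of reach is approached as far as the arm can. A call with a number of a shift or a turn outside -1 to 1 is refused whole. A call with a gripper value outside its range is refused whole. "grip" is the opening, from -1 (shut) to 1 (fully open), so that 0 is half open, set as the call begins (left out, the last holds). The fingers move at their own pace and stop on an object; the grip force is fixed at half the most. Time passes only in rows, so rows that repeat a pose let the fingers close, or fill a call up. It gives the time, the measured TCP pose, the force, the opening and the grip force at its end, in the units of the state.
- readout.sense(): the state, without advancing time (a new reading comes with each control period).
- optics.snapshot(name): name is "scene" or "top" or "wrist"; returns a dict with "frame" (420x560x3 uint8, blue, green, red), "camera_matrix" (3x3 intrinsics, pixels), "distortion" ([k1, k2, p1, p2, k3] as OpenCV has them; the pictures are not rectified), "xyz" and "orientation" of the camera in the world; the wrist camera has in their place "hand_eye" (4x4, takes a point from camera to tool coordinates, whose origin is the TCP and whose axes are the flange's). Camera axes: x right, y up, looking along -z (the intrinsics and any distortion apply to the point x, -y, -z); pixel columns grow to the right and rows downward; lengths in m; the calibration is good to about 2 mm. A picture is of the moment at which its call begins: read the wrist's pose just before it. There is no depth.
- arm.job_done(): hands the job in; it is judged then, once.
The state is a dict: "time_s": time; "qpos": joint angles; "joint_vel": joint speeds; "joint_efforts": joint torques, N m; "tool_pos": TCP position; "orientation": TCP orientation; "contact_force": force on the tool from outside, world axes, zero at the start; "torque": the same for the moment, N m; "gripper_width": opening from 0.0 (shut) to 1.0 (fully open); "grasp_force": force on a finger pad.
Only numpy, scipy, OpenCV 4.12 (cv2) and the standard library are available. Lean on these libraries where they do the work, as an engineer would, in place of code of your own. Each camera call takes 0.05 s, during which the arm holds its last target. There are 200 camera calls.

### The job

The top tray of the small nested stack clings to it: two spring clips hold the sides near its upright tab, and the corner opposite the tab is tucked under a steel lip. Take it by the tab, lift that corner first so the tray tilts open while the far corner is still under the lip, draw it out towards the tab, and present it: hold it level about 20 cm above the table over the middle of the large black felt tray, with both watch heads still in it. Finish while still holding it there, and leave the rest of the stack and the other things where they are.

Things in the scene. Friction and masses are not known exactly. Their poses are not given: they have to be found in the camera images.
- top_tray: Loose top tray, grey plastic, 140 x 140 mm, 90 g; origin at the centre of its underside, 26 mm above the table as it sits in the stack. Floor a 4 mm plate, its outer 7 mm a bare flange; inside that a rim to 12 mm and a 10 mm high cross of dividers: four pockets. Tab at its (-x, -y) corner; the (+x, +y) corner is under the lip.
- tab (a point): Grip point of the tab, 34 mm above the tray's underside, 56 mm from its centre along both axes. The tab is an upright plate across the diagonal: 10 mm thick along it, 34 mm wide, top 50 mm above the underside (38 mm above the rim). Fingers close along the diagonal (horizontal line to tray_far): one over the empty pocket, one outside. It bears a firm grip (80 N).
- tray_far (a point): The tray's far corner (+x, +y), at the underside: the corner under the lip, about which the tray is tilted open.
- tray_mid (a point): Centre of the top tray, 6 mm above its underside; axes as top_tray.
- stack: Rest of the stack, axes as the top tray's: grey trays on a steel foot 172 x 172 mm, 2.2 kg, loose; origin under its centre. Guard walls (1 mm play) rise 5 mm above the 26 mm seat at the tab corner, 12 mm at the far one. Two spring clips on the -x and -y sides, noses up to 15 mm, housings to 18 mm above the seat, let go at 4 to 8 N of lift at the tab.
- stack_lip (a point): The stack's far corner under the steel lip, at seat height. The lip reaches 4 mm over the tray's flange along both edges and leaves 3.5 mm above it: with the tray tilted 0.15 to 0.2 rad about the far corner (tab raised about 30 mm) it comes free when drawn about 20 mm horizontally towards the tab, along the diagonal; then lift.
- watch_head_a_mid (a point): Centre of a watch head without strap, light gold case, 45 x 42 x 10 mm, 25 g, lying loose in the tray's (+x, -y) pocket.
- watch_head_b_mid (a point): Centre of a watch head without strap, steel case with dark dial, 45 x 42 x 10 mm, 25 g, lying loose in the tray's (-x, +y) pocket.
- felt_mid (a point): Middle of the floor of the large flat black felt-lined tray, 275 x 300 mm, rim 19 mm high, empty, fixed on the table; this point is 5 mm above the table.
- marker: Black marker pen lying down, 142 mm long, 14 mm thick; a bystander.
- loupe: Small black loupe, 33 mm wide, 31 mm high; a bystander.
There are look-alikes about, which are no part of the job. Leave any yellow look-alike of the top_tray alone.

How it is judged:
By the outcome, as a careful person would: the job done as asked, in the order asked, and still so for the second after the job is handed in, while the arm keeps its last pose, push and grip.
It also fails if it takes over 48 s, if anything falls off the work surface, if the arm or the gripper's body presses on something with over 40 N, if the wrist force passes 120 N, or if a joint passes its speed limit or range.

## Working session

There is one attempt and no reset: what is moved stays moved. The work goes in short steps, Python scripts to look and compute and a tool call to move; the robot and the scene stay as the last step left them, time stands still between calls to the robot, and variables do not carry over. Pictures are saved under pics/ and viewed, at most 10 in all, crops included, and the job is handed in when it is done.

Besides the shell and the picture viewer there is one more tool, called by a JSON object that holds its "name" and its "arguments", one argument or row to a line. servo_tool: Moves the arm, as the interface text tells. Its arguments: {"type":"object","properties":{"commands":{"type":"array","items":{"type":"object","properties":{"x":{"type":"number","minimum":-1,"maximum":1},"y":{"type":"number","minimum":-1,"maximum":1},"z":{"type":"number","minimum":-1,"maximum":1},"spin":{"type":"number","minimum":-1,"maximum":1}}}},"grip":{"type":"number"}},"required":["commands"]}

```bash
mkdir -p pics; ls; cat > h.py <<'E'
import numpy as np, cv2, pickle
from scipy.spatial.transform import Rotation as R
def ray(s,uv,T=None):
    """origin, directions (world) of pixels"""
    p=cv2.undistortPoints(np.array(uv,float).reshape(-1,1,2),np.array(s['camera_matrix'],float),np.array(s['distortion'],float)).reshape(-1,2)
    d=np.c_[p[:,0],-p[:,1],-np.ones(len(p))]
    if T is None:
        M=R.from_quat(s['orientation']).as_matrix() if np.size(s['orientation'])==4 else np.array(s['orientation']); o=np.array(s['xyz'],float)
    else: M=T[:3,:3]; o=T[:3,3]
    return o,d@M.T
def onplane(s,uv,z,T=None):
    o,d=ray(s,uv,T); t=(z-o[2])/d[:,2]; return o+t[:,None]*d
def proj(s,P,T=None):
    if T is None: M=R.from_quat(s['orientation']).as_matrix(); o=np.array(s['xyz'],float)
    else: M=T[:3,:3]; o=T[:3,3]
    c=(np.atleast_2d(P)-o)@M; c=c*[1,-1,-1]
    return cv2.projectPoints(c,np.zeros(3),np.zeros(3),np.array(s['camera_matrix'],float),np.array(s['distortion'],float))[0].reshape(-1,2)
def wristT(st,s):
    T=np.eye(4);T[:3,:3]=R.from_quat(st['orientation']).as_matrix();T[:3,3]=st['tool_pos'];return T@np.array(s['hand_eye'])
E
python3 - <<'E'
from bench import readout,optics,arm
import cv2,pickle
from h import *
st=readout.sense();print(st, arm.tcp_to_grasp)
d={}
for n in('scene','top'):
    d[n]=optics.snapshot(n); cv2.imwrite(f'pics/{n}0.png',d[n]['frame']); print(n,d[n]['xyz'],d[n]['orientation'],d[n]['camera_matrix'],d[n]['distortion'])
pickle.dump(d,open('d0.pkl','wb'))
E
```

```text
pics
{'time_s': 0.0, 'qpos': array([ 1.27511361,  0.46945064, -0.04865182,  1.53370915,  0.02413005,
        1.14099982, -0.08229888]), 'joint_vel': array([-0.00090825, -0.00016405, -0.00116017,  0.00033926,  0.0005446 ,
        0.00146342,  0.00103265]), 'joint_efforts': array([-3.05358735e-04, -5.10306787e+01, -4.69791947e-02, -2.37716389e+01,
        1.06396002e-02,  7.49077939e-03, -9.75560965e-06]), 'tool_pos': array([ 0.17782814, -0.65053883,  0.23024897]), 'orientation': array([ 9.91109661e-01,  1.33043826e-01, -1.68783757e-04, -9.75422860e-04]), 'contact_force': array([-0.0667618 ,  0.32502937, -0.01184127]), 'torque': array([ 0.02467195, -0.02505979,  0.02441617]), 'grasp_force': 0.0, 'gripper_width': 0.9978648136033824} 0.0187
scene [-0.5966554   0.9332503   0.77454447] [-0.22064432  0.50103708  0.77498947 -0.31570437] [[477.02668512   0.         293.96822267]
 [  0.         477.02668512 206.70281888]
 [  0.           0.           1.        ]] [-0.0635423  0.         0.         0.         0.       ]
top [ 0.40756146 -0.18614245  1.61299063] [-0.02677321  0.03612725  0.70972269 -0.70304461] [[477.0654702    0.         278.33770356]
 [  0.         477.0654702  217.92899204]
 [  0.           0.           1.        ]] [-0.05943026  0.          0.          0.          0.        ]
```

View pics/top0.png

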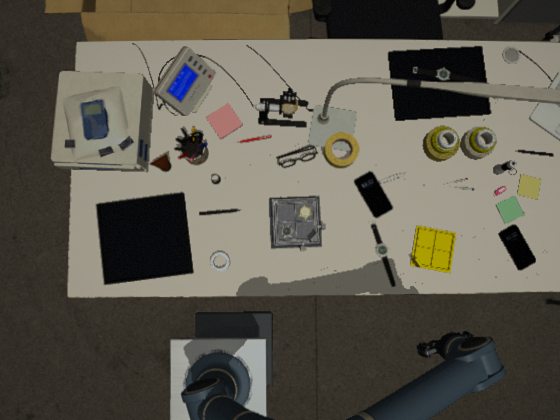

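View pics/scene0.png

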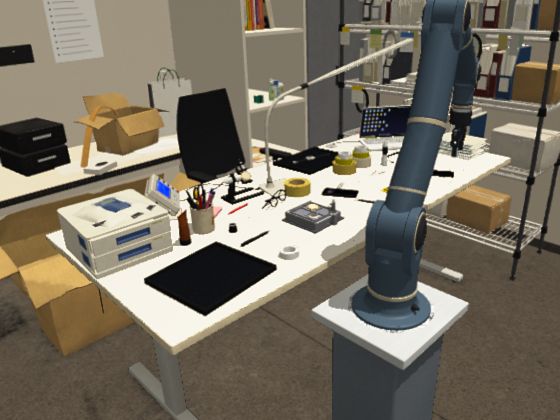

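```bash
python3 - <<'E'
from h import *
d=pickle.load(open('d0.pkl','rb'))
a=cv2.resize(d['top']['frame'][185:260,258:338],None,fx=7,fy=7,interpolation=cv2.INTER_CUBIC)
b=cv2.resize(d['scene']['frame'][190:240,275:350],None,fx=7,fy=7,interpolation=cv2.INTER_CUBIC)
b=b[:525]; o=np.zeros((525,1085,3),np.uint8); o[:a.shape[0],:560]=a; o[:b.shape[0],560:]=b
cv2.imwrite('pics/crop0.png',cv2.resize(o,(800,387)))
s=d['top']
print(onplane(s,[(271,198),(318,195),(323,246),(272,249)],.03).round(3))
print(onplane(s,[(97,203),(185,193),(192,273),(103,284)],.019).round(3))
print(onplane(s,[(200,212),(241,210),(215,179)],.01).round(3))
E
```

```text
[[ 0.616 -0.184  0.03 ]
 [ 0.625 -0.342  0.03 ]
 [ 0.454 -0.355  0.03 ]
 [ 0.446 -0.186  0.03 ]]
[[0.606 0.404 0.019]
 [0.637 0.106 0.019]
 [0.369 0.081 0.019]
 [0.334 0.378 0.019]]
[[ 0.573  0.056  0.01 ]
 [ 0.578 -0.082  0.01 ]
 [ 0.685  0.006  0.01 ]]
```

View pics/crop0.png

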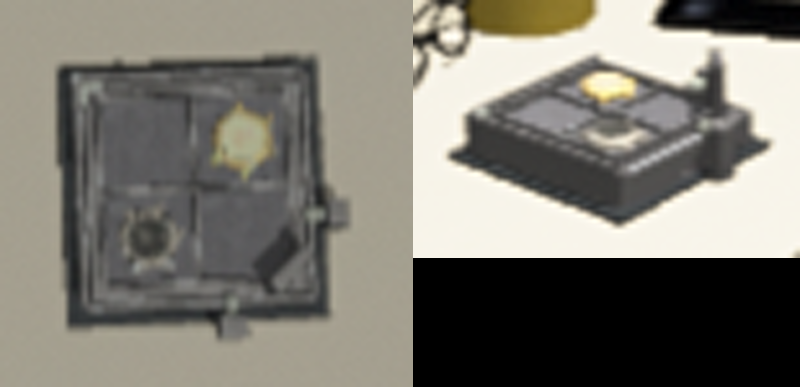

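The top view shows the stack at about pixel (296,222). Gold watch head is upper right, dark one lower left, and the tab is at the lower right between the clips at (324,226) and (304,248). The tray's axes are therefore close to the world axes, with about 3° yaw. The felt tray is at (145,238). I'll move above the tab with the fingers closing along +45° and look with the wrist camera.

{"name": "servo_tool", "arguments": {
  "commands": [
    {"x": 0.95, "y": -0.58, "spin": -0.34},
    {"x": 0.95, "y": -0.58, "spin": -0.34},
    {"x": 0.95, "y": -0.58, "spin": -0.34},
    {"x": 0.95, "y": -0.58, "spin": -0.34},
    {"x": 0.95, "y": -0.58, "spin": -0.34},
    {"x": 0.95, "y": -0.58, "spin": -0.34},
    {"x": 0.95, "y": -0.58, "spin": -0.34},
    {"x": 0.95, "y": -0.58, "spin": -0.34},
    {"x": 0.95, "y": -0.58, "spin": -0.34},
    {"x": 0.95, "y": -0.58, "spin": -0.34}
  ],
  "grip": 1
}}

```text
schema error: expected keys x, y, z, spin
```

```bash
cat >> h.py <<'E'
def move(st,P,ang):
    """numbers of a move: tool shift/0.2 and spin/180 to put TCP at P with tool y at world angle ang (deg)"""
    M=R.from_quat(st['orientation']).as_matrix(); sh=(np.array(P)-st['tool_pos'])@M/0.2
    a=np.degrees(np.arctan2(M[1,1],M[0,1])); t=(ang-a+180)%360-180
    return sh.round(3),round(-t/180,4),round(a,2)
E
python3 - <<'E'
from bench import readout,optics
from h import *
st=readout.sense();s=optics.snapshot('wrist');print(np.array(s['hand_eye']).round(3))
print(st['time_s'],st['tool_pos'],move(st,[.46,-.35,.24],48))
E
```

```text
[[-0.     0.955  0.297  0.076]
 [ 1.     0.     0.    -0.001]
 [ 0.     0.297 -0.955 -0.143]
 [ 0.     0.     0.     1.   ]]
0.1 [ 0.17785249 -0.65060386  0.23036518] (array([ 1.757, -1.078, -0.046]), np.float64(-0.6817), np.float64(-74.71))
```

{"name": "servo_tool", "arguments": {
  "commands": [
    {"x": 0.95, "y": -0.58, "z": 0, "spin": -0.34},
    {"x": 0.95, "y": -0.58, "z": 0, "spin": -0.34},
    {"x": 0.95, "y": -0.58, "z": 0, "spin": -0.34},
    {"x": 0.95, "y": -0.58, "z": 0, "spin": -0.34},
    {"x": 0.95, "y": -0.58, "z": 0, "spin": -0.34},
    {"x": 0.95, "y": -0.58, "z": 0, "spin": -0.34},
    {"x": 0.95, "y": -0.58, "z": 0, "spin": -0.34},
    {"x": 0.95, "y": -0.58, "z": 0, "spin": -0.34},
    {"x": 0.95, "y": -0.58, "z": 0, "spin": -0.34},
    {"x": 0.95, "y": -0.58, "z": 0, "spin": -0.34}
  ],
  "grip": 1
}}

```text
time_s: 1.4
tool_pos: [0.3307, -0.4891, 0.2313]
orientation: [0.786, 0.619, -0.0, -0.0]
contact_force: [-0.1, 0.6, 0.3]
gripper_width: 1.0
grasp_force: 0.0
```

```bash
python3 - <<'E'
from bench import readout,optics
from h import *
st=readout.sense()
print(st['time_s'],st['tool_pos'],move(st,[.46,-.35,.24],48))
E
```

```text
1.4 [ 0.33068551 -0.48911876  0.23129033] (array([ 0.828,  0.466, -0.044]), np.float64(-0.3419), np.float64(-13.54))
```

{"name": "servo_tool", "arguments": {
  "commands": [
    {"x": 1, "y": 0.58, "z": -0.1, "spin": -0.342},
    {"x": 1, "y": 0.58, "z": -0.1, "spin": -0.342},
    {"x": 1, "y": 0.58, "z": -0.1, "spin": -0.342},
    {"x": 1, "y": 0.58, "z": -0.1, "spin": -0.342},
    {"x": 1, "y": 0.58, "z": -0.1, "spin": -0.342},
    {"x": 1, "y": 0.58, "z": -0.1, "spin": -0.342},
    {"x": 1, "y": 0.58, "z": -0.1, "spin": -0.342},
    {"x": 1, "y": 0.58, "z": -0.1, "spin": -0.342},
    {"x": 1, "y": 0.58, "z": -0.1, "spin": -0.342},
    {"x": 1, "y": 0.58, "z": -0.1, "spin": -0.342}
  ]
}}

```text
time_s: 2.65
tool_pos: [0.4902, -0.3218, 0.2514]
orientation: [0.358, 0.934, -0.0, 0.0]
contact_force: [-0.1, 0.7, -0.0]
gripper_width: 0.999
grasp_force: 0.0
```

```bash
python3 - <<'E'
from bench import readout,optics
from h import *
st=readout.sense();s=optics.snapshot('wrist');pickle.dump((st,s),open('w1.pkl','wb'))
cv2.imwrite('pics/w1.png',s['frame'])
print(st['time_s'],st['tool_pos'],move(st,[.46,-.35,.24],48))
E
```

```text
2.65 [ 0.49019362 -0.32182449  0.25137832] (array([ 0.018, -0.206,  0.057]), np.float64(0.0), np.float64(48.01))
```

View pics/w1.png

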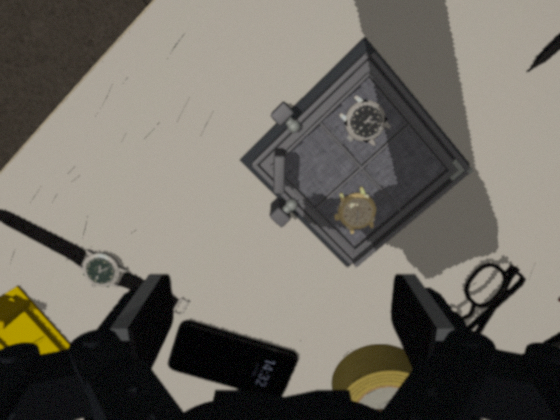

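The wrist view shows the stack's foot corners at about (365,40), (240,160), (350,265) and (468,165). The tab plate runs from (278,150) to (290,200) between the two clips, and both watch heads are in their pockets. I'll zoom in for the tab.

```bash
python3 - <<'E'
from h import *
st,s=pickle.load(open('w1.pkl','rb'))
c=s['frame'][30:272,232:480]
c=cv2.convertScaleAbs(cv2.resize(c,None,fx=2.4,fy=2.4,interpolation=cv2.INTER_CUBIC),alpha=1.5)
c2=cv2.convertScaleAbs(cv2.resize(s['frame'][130:230,262:310],None,fx=4.5,fy=5.8,interpolation=cv2.INTER_CUBIC),alpha=1.7)
o=np.zeros((581,800,3),np.uint8); o[:c.shape[0],:c.shape[1]]=c[:581,:800]; w=min(800-c.shape[1],c2.shape[1]); o[:580,c.shape[1]:c.shape[1]+w]=c2[:,:w]
cv2.imwrite('pics/w1c.png',o);print(c.shape,c2.shape)
# predicted tab top/grip point and foot corners for prior
T=wristT(st,s); a=np.radians(3.);Rz=np.array([[np.cos(a),-np.sin(a)],[np.sin(a),np.cos(a)]])
q=onplane(s,[(365,40),(240,160),(350,265),(468,165)],0.004,T);print(q.round(4)); print(q.mean(0), np.linalg.norm(q-np.roll(q,1,0),axis=1))
E
```

```text
(581, 595, 3) (580, 216, 3)
[[ 0.4524 -0.18    0.004 ]
 [ 0.4562 -0.3496  0.004 ]
 [ 0.6271 -0.3401  0.004 ]
 [ 0.6207 -0.1744  0.004 ]]
[ 0.53906904 -0.26103869  0.004     ] [0.16837254 0.16967126 0.1711794  0.16581833]
```

View pics/w1c.png

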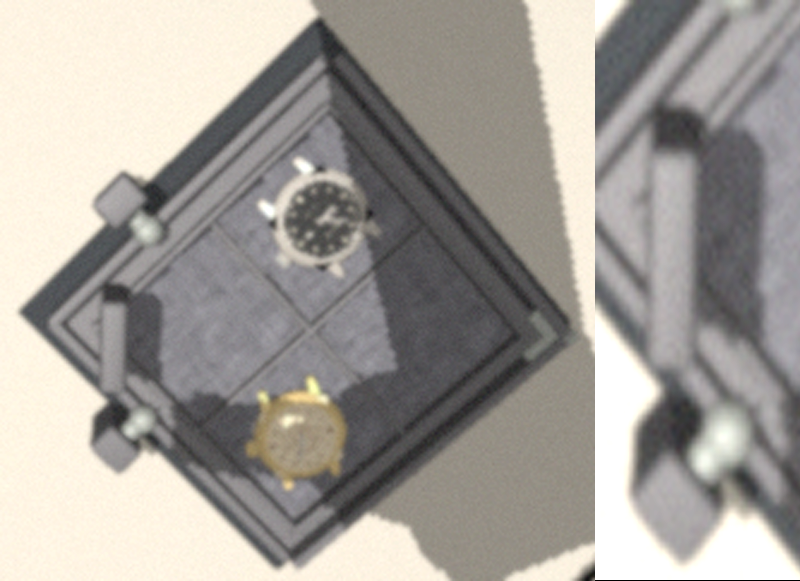

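```bash
python3 - <<'E'
from h import *
st,s=pickle.load(open('w1.pkl','rb'));T=wristT(st,s)
f=lambda p,z:onplane(s,[(232+x/2.4,30+y/2.4) for x,y in p],z,T)
tab=onplane(s,[(279.6,174)],.076,T)[0]; e=onplane(s,[(280,155),(278,193)],.076,T)
mid=f([(310,328)],.036)[0]
print('tab',tab,'width',np.linalg.norm(e[0]-e[1]),np.degrees(np.arctan2(*(e[0]-e[1])[1::-1])),'mid',mid)
foot=f([(320,20),(20,312),(285,565),(572,325)],.004); print(foot.round(4),foot.mean(0)[:2])
# rim inner corners (z .038)
r=f([(330,110),(65,322),(296,522),(518,335)],.038);print(r.round(4),r.mean(0)[:2],np.linalg.norm(r-np.roll(r,1,0),axis=1))
d=tab-mid;print('diag',np.linalg.norm(d[:2]),np.degrees(np.arctan2(-d[1],-d[0])))
top=pickle.load(open('d0.pkl','rb'))['top']; k=560/410/7*1.0
sc=1085/800/7
print('top mid',onplane(top,[(258+196*sc,185+186*sc)],.036),'tab',onplane(top,[(258+279*sc,185+258*sc)],.065))
E
```

```text
tab [ 0.48364453 -0.31813026  0.076     ] width 0.033430041152279176 134.90316449541098 mid [ 0.53720602 -0.26075946  0.036     ]
[[ 0.4514 -0.1788  0.004 ]
 [ 0.4564 -0.3493  0.004 ]
 [ 0.6281 -0.3398  0.004 ]
 [ 0.6227 -0.1728  0.004 ]] [ 0.53964591 -0.2602017 ]
[[ 0.4769 -0.2035  0.038 ]
 [ 0.4693 -0.332   0.038 ]
 [ 0.5985 -0.3176  0.038 ]
 [ 0.595  -0.2     0.038 ]] [ 0.53493305 -0.26327188] [0.11817455 0.12866088 0.12998278 0.11761978]
diag 0.07848720563635342 46.96671161298445
top mid [[ 0.53729135 -0.26616828  0.036     ]] tab [[ 0.48892088 -0.31642692  0.065     ]]
```

```bash
python3 - <<'E'
from bench import readout
from h import *
print(move(readout.sense(),[.4836,-.318,.100],47.2))
E
```

```text
(array([ 0.037, -0.008,  0.757]), np.float64(0.0046), np.float64(48.02))
```

{"name": "servo_tool", "arguments": {
  "commands": [
    {"x": 0.037, "y": -0.008, "z": 0.2, "spin": 0.0046},
    {"x": 0.037, "y": -0.008, "z": 0.4, "spin": 0.0046},
    {"x": 0.037, "y": -0.008, "z": 0.6, "spin": 0.0046},
    {"x": 0.037, "y": -0.008, "z": 0.7, "spin": 0.0046},
    {"x": 0.037, "y": -0.008, "z": 0.757, "spin": 0.0046},
    {"x": 0.037, "y": -0.008, "z": 0.757, "spin": 0.0046},
    {"x": 0.037, "y": -0.008, "z": 0.757, "spin": 0.0046},
    {"x": 0.037, "y": -0.008, "z": 0.757, "spin": 0.0046},
    {"x": 0.037, "y": -0.008, "z": 0.757, "spin": 0.0046},
    {"x": 0.037, "y": -0.008, "z": 0.757, "spin": 0.0046}
  ],
  "grip": 1
}}

```text
time_s: 3.95
tool_pos: [0.4837, -0.3181, 0.1002]
orientation: [0.365, 0.931, -0.0, 0.0]
contact_force: [0.9, -0.4, -0.6]
gripper_width: 1.002
grasp_force: 0.0
```

```bash
python3 - <<'E'
from bench import readout,optics
from h import *
st=readout.sense();s=optics.snapshot('wrist');pickle.dump((st,s),open('w2.pkl','wb'))
T=wristT(st,s)
a=np.radians(47.2);d=np.array([np.cos(a),np.sin(a)]);n=np.array([-d[1],d[0]]);t=np.array([.4836,-.318])
P=[np.r_[t+i*.005*d+j*.017*n,.076] for i,j in((1,1),(1,-1),(-1,-1),(-1,1))]
p=proj(s,P,T);print(p.round(1),st['tool_pos'])
f=cv2.convertScaleAbs(s['frame'],alpha=1.5);cv2.polylines(f,[p.round().astype(int)],True,(0,0,255),1)
cv2.imwrite('pics/w2.png',f)
E
```

```text
[[291.8 221.6]
 [291.3 285.9]
 [271.2 285.9]
 [270.6 221.6]] [ 0.48374127 -0.31814137  0.10022689]
```

View pics/w2.png

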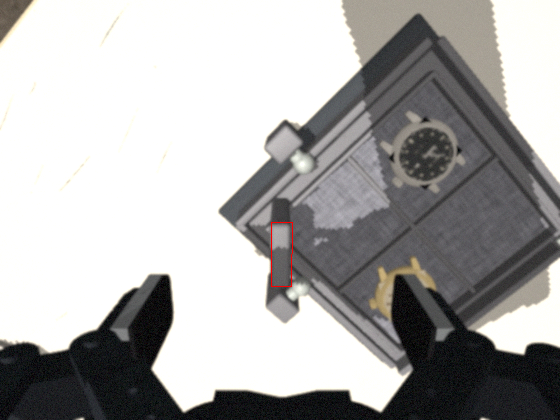

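The predicted tab outline sits on the tab at (281,254), centred between the finger edges at 172 and 393. Descending.

{"name": "servo_tool", "arguments": {
  "commands": [
    {"x": 0, "y": 0, "z": 0.07, "spin": 0},
    {"x": 0, "y": 0, "z": 0.14, "spin": 0},
    {"x": 0, "y": 0, "z": 0.2, "spin": 0},
    {"x": 0, "y": 0, "z": 0.25, "spin": 0},
    {"x": 0, "y": 0, "z": 0.27, "spin": 0},
    {"x": 0, "y": 0, "z": 0.27, "spin": 0},
    {"x": 0, "y": 0, "z": 0.27, "spin": 0},
    {"x": 0, "y": 0, "z": 0.27, "spin": 0},
    {"x": 0, "y": 0, "z": 0.27, "spin": 0},
    {"x": 0, "y": 0, "z": 0.27, "spin": 0}
  ],
  "grip": -0.3
}}

```text
time_s: 5.25
tool_pos: [0.4837, -0.3181, 0.0461]
orientation: [0.365, 0.931, -0.0, 0.0]
contact_force: [0.8, 0.1, -0.2]
gripper_width: 0.348
grasp_force: 0.0
```

{"name": "servo_tool", "arguments": {
  "commands": [
    {"x": 0, "y": 0, "z": 0, "spin": 0},
    {"x": 0, "y": 0, "z": 0, "spin": 0},
    {"x": 0, "y": 0, "z": 0, "spin": 0},
    {"x": 0, "y": 0, "z": 0, "spin": 0},
    {"x": 0, "y": 0, "z": 0, "spin": 0},
    {"x": 0, "y": 0, "z": 0, "spin": 0},
    {"x": 0, "y": 0, "z": 0, "spin": 0},
    {"x": 0, "y": 0, "z": 0, "spin": 0},
    {"x": 0, "y": 0, "z": 0, "spin": 0},
    {"x": 0, "y": 0, "z": 0, "spin": 0}
  ],
  "grip": -0.85
}}

```text
time_s: 6.5
tool_pos: [0.4838, -0.3182, 0.0461]
orientation: [0.365, 0.931, -0.0, 0.0]
contact_force: [0.1, -1.0, 4.7]
gripper_width: 0.104
grasp_force: 59.1
```

{"name": "servo_tool", "arguments": {
  "commands": [
    {"x": 0, "y": 0.001, "z": -0.006, "spin": 0},
    {"x": 0, "y": 0.003, "z": -0.012, "spin": 0},
    {"x": 0, "y": 0.004, "z": -0.018, "spin": 0},
    {"x": 0, "y": 0.006, "z": -0.024, "spin": 0},
    {"x": 0, "y": 0.008, "z": -0.03, "spin": 0},
    {"x": 0, "y": 0.009, "z": -0.036, "spin": 0},
    {"x": 0, "y": 0.01, "z": -0.042, "spin": 0},
    {"x": 0, "y": 0.012, "z": -0.048, "spin": 0},
    {"x": 0, "y": 0.012, "z": -0.05, "spin": 0},
    {"x": 0, "y": 0.012, "z": -0.05, "spin": 0}
  ]
}}

```text
time_s: 7.75
tool_pos: [0.4847, -0.3164, 0.0556]
orientation: [0.365, 0.931, -0.0, -0.001]
contact_force: [1.4, -2.0, -12.1]
gripper_width: 0.111
grasp_force: 65.4
```

```bash
cat >m.py <<'E'
from bench import readout
from h import *
st=readout.sense();M=R.from_quat(st['orientation']).as_matrix()
print('F tool',(st['contact_force']@M).round(2),'M tool',(st['torque']@M).round(3),'tilt',M[:,2].round(4),st['tool_pos'].round(4),st['gripper_width'],st['grasp_force'])
E
python3 m.py
```

```text
F tool [-2.43 -0.48 12.12] M tool [ 1.869 -1.058  0.076] tilt [-1.2e-03 -2.0e-04 -1.0e+00] [ 0.4847 -0.3164  0.0556] 0.11079861973036835 65.43246297631413
```

```bash
python3 - <<'E'
from bench import readout,optics
from h import *
st=readout.sense();s=optics.snapshot('wrist');pickle.dump((st,s),open('w3.pkl','wb'))
c=cv2.convertScaleAbs(s['frame'][60:360,180:560],alpha=1.6)
cv2.imwrite('pics/w3.png',cv2.resize(c,None,fx=2,fy=2)[:600,:760])
E
```

```text
(no output)
```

View pics/w3.png

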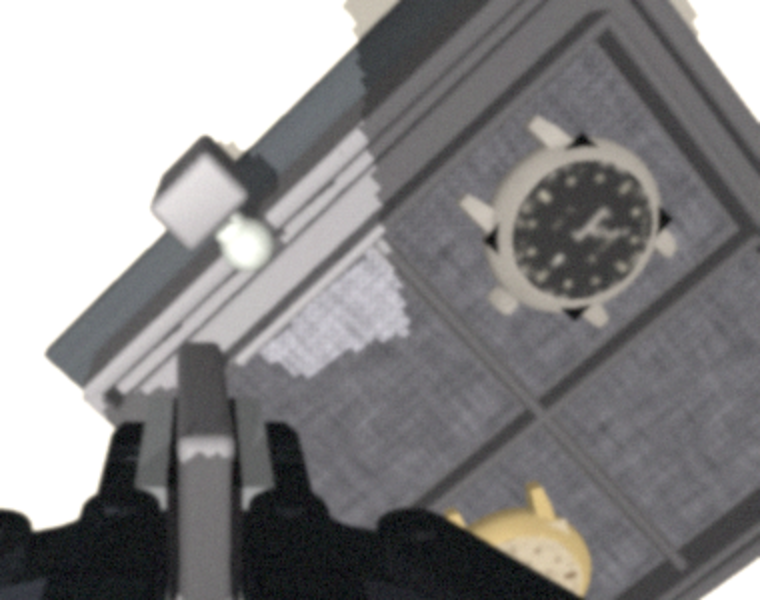

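```bash
cat >t.py <<'E'
from h import *
a=np.radians(47.2);n=np.array([-np.sin(a),np.cos(a),0]);t=np.array([.4836,-.318,0])
def hgt(s,T,uv):
    o,d=ray(s,[uv],T); k=((t-o)@n)/(d[0]@n); return o+k*d[0]
if __name__=='__main__':
    for f,uv in(('w1.pkl',(361.2,166.7)),('w2.pkl',(411,228)),('w3.pkl',(450,265))):
        st,s=pickle.load(open(f,'rb'));print(hgt(s,wristT(st,s),uv).round(4))
    st,s=pickle.load(open('w3.pkl','rb'));print('tabtop end',hgt(s,wristT(st,s),(282.5,281)))
E
python3 t.py
```

```text
[ 0.5365 -0.2608  0.0384]
[ 0.5346 -0.2629  0.0392]
[ 0.5378 -0.2595  0.0419]
tabtop end [ 0.48529998 -0.31616419  0.05686285]
```

{"name": "servo_tool", "arguments": {
  "commands": [
    {"x": 0, "y": 0, "z": 0, "spin": 0},
    {"x": 0, "y": 0, "z": 0, "spin": 0},
    {"x": 0, "y": 0.001, "z": -0.004, "spin": 0},
    {"x": 0, "y": 0.002, "z": -0.008, "spin": 0},
    {"x": 0, "y": 0.004, "z": -0.013, "spin": 0},
    {"x": 0, "y": 0.005, "z": -0.018, "spin": 0},
    {"x": 0, "y": 0.006, "z": -0.022, "spin": 0},
    {"x": 0, "y": 0.007, "z": -0.026, "spin": 0},
    {"x": 0, "y": 0.009, "z": -0.03, "spin": 0},
    {"x": 0, "y": 0.009, "z": -0.03, "spin": 0}
  ],
  "grip": -0.77
}}

```text
time_s: 9.05
tool_pos: [0.4858, -0.3154, 0.0616]
orientation: [0.365, 0.931, -0.0, -0.001]
contact_force: [-0.5, -5.2, -9.7]
gripper_width: 0.116
grasp_force: 53.9
```

```bash
python3 m.py; python3 - <<'E'
from bench import readout,optics
from h import *
st=readout.sense();s=optics.snapshot('wrist');pickle.dump((st,s),open('w4.pkl','wb'))
c=cv2.convertScaleAbs(s['frame'][60:360,180:560],alpha=1.6)
cv2.imwrite('pics/w4.png',cv2.resize(c,None,fx=2,fy=2)[:600,:760])
E
```

```text
F tool [-3.21 -4.15  9.73] M tool [ 2.643 -0.703  0.007] tilt [-1.3e-03 -5.0e-04 -1.0e+00] [ 0.4858 -0.3154  0.0616] 0.11581199342180162 53.94030824303627
```

View pics/w4.png

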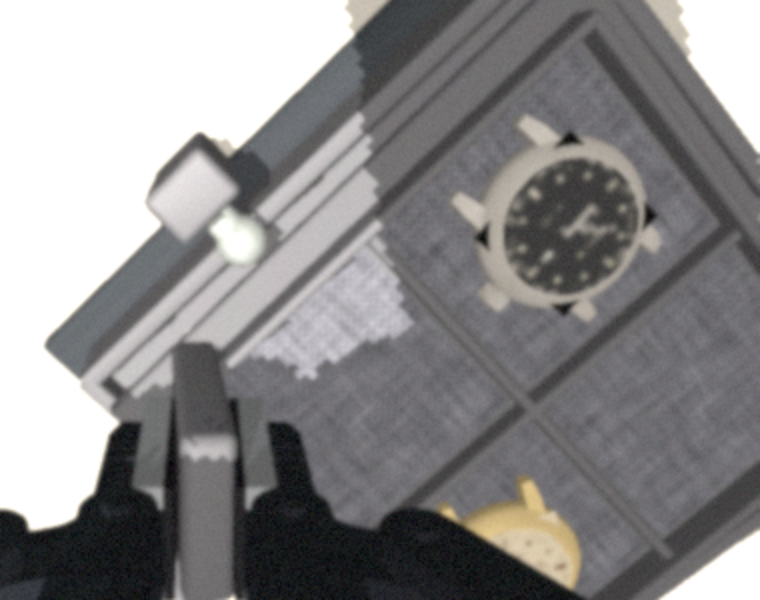

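{"name": "servo_tool", "arguments": {
  "commands": [
    {"x": 0, "y": 0, "z": 0, "spin": 0},
    {"x": 0, "y": 0, "z": -0.005, "spin": 0},
    {"x": 0, "y": 0.001, "z": -0.01, "spin": 0},
    {"x": 0, "y": 0.002, "z": -0.015, "spin": 0},
    {"x": 0, "y": 0.003, "z": -0.02, "spin": 0},
    {"x": 0, "y": 0.004, "z": -0.025, "spin": 0},
    {"x": 0, "y": 0.005, "z": -0.03, "spin": 0},
    {"x": 0, "y": 0.006, "z": -0.035, "spin": 0},
    {"x": 0, "y": 0.007, "z": -0.04, "spin": 0},
    {"x": 0, "y": 0.007, "z": -0.04, "spin": 0}
  ],
  "grip": -0.73
}}

```text
time_s: 10.35
tool_pos: [0.4874, -0.3138, 0.07]
orientation: [0.365, 0.931, 0.0, -0.0]
contact_force: [-2.8, -3.0, -6.8]
gripper_width: 0.142
grasp_force: 37.6
```

```bash
python3 m.py; python3 - <<'E'
from h import *
from t import hgt
st,s=pickle.load(open('w4.pkl','rb'));print(hgt(s,wristT(st,s),(442.5,262.5)))
E
```

```text
F tool [-0.02 -4.08  6.75] M tool [ 2.026 -0.158  0.041] tilt [-1.e-04  1.e-04 -1.e+00] [ 0.4874 -0.3138  0.07  ] 0.14150065724084745 37.56128732347861
[ 0.53702453 -0.26030676  0.04558868]
```

{"name": "servo_tool", "arguments": {
  "commands": [
    {"x": 0, "y": 0, "z": 0, "spin": 0},
    {"x": 0, "y": 0, "z": -0.005, "spin": 0},
    {"x": 0, "y": 0.001, "z": -0.01, "spin": 0},
    {"x": 0, "y": 0.002, "z": -0.015, "spin": 0},
    {"x": 0, "y": 0.003, "z": -0.02, "spin": 0},
    {"x": 0, "y": 0.004, "z": -0.025, "spin": 0},
    {"x": 0, "y": 0.005, "z": -0.03, "spin": 0},
    {"x": 0, "y": 0.006, "z": -0.035, "spin": 0},
    {"x": 0, "y": 0.006, "z": -0.04, "spin": 0},
    {"x": 0, "y": 0.006, "z": -0.04, "spin": 0}
  ],
  "grip": -0.69
}}

```text
time_s: 11.6
tool_pos: [0.4889, -0.3121, 0.0779]
orientation: [0.364, 0.931, 0.001, 0.0]
contact_force: [1.5, 0.6, -7.1]
gripper_width: 0.158
grasp_force: 26.7
```

```bash
python3 m.py; python3 - <<'E'
from bench import readout,optics
from h import *
st=readout.sense();s=optics.snapshot('wrist');pickle.dump((st,s),open('w5.pkl','wb'))
c=cv2.convertScaleAbs(s['frame'][60:360,180:560],alpha=1.6)
cv2.imwrite('pics/w5.png',cv2.resize(c,None,fx=2,fy=2)[:600,:760])
E
```

```text
F tool [-0.71  1.44  7.14] M tool [ 0.445 -0.149  0.044] tilt [ 1.e-03  9.e-04 -1.e+00] [ 0.4889 -0.3121  0.0779] 0.15812560977598772 26.70477942097932
```

View pics/w5.png

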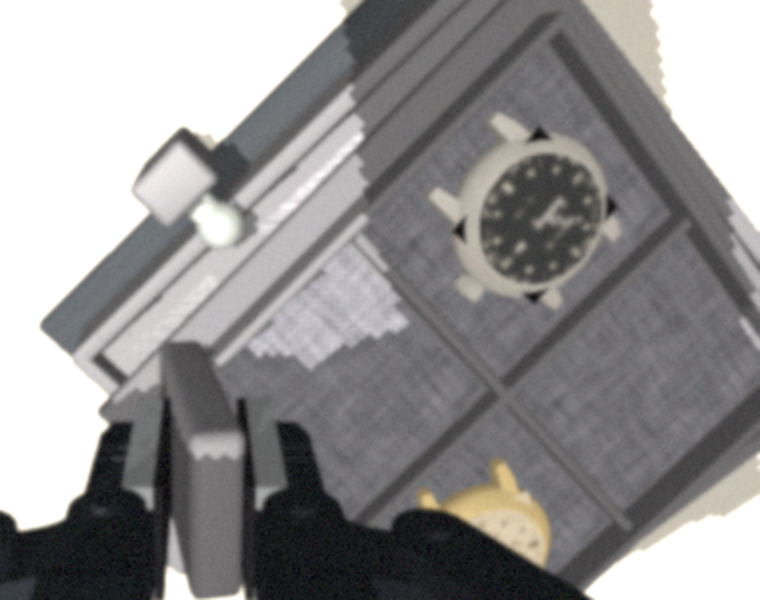

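```bash
python3 m.py; python3 - <<'E'
from h import *
from t import hgt
st,s=pickle.load(open('w5.pkl','rb'));T=wristT(st,s);p=hgt(s,T,(430,256));print(p)
# tab top front edge center (lateral +17 of diag plane)
import t as tt
tt.t=tt.t+.017*tt.n
print(hgt(s,T,(180+215/2,60+440/2)))
tt.t=tt.t-.034*tt.n
E
```

```text
F tool [-0.05  2.42  7.36] M tool [ 0.358 -0.075  0.071] tilt [ 9.e-04  9.e-04 -1.e+00] [ 0.4889 -0.3121  0.0779] 0.15233690852832915 26.501903700409457
[ 0.53795174 -0.25930546  0.05477995]
[ 0.4779199  -0.29911339  0.11042245]
```

{"name": "servo_tool", "arguments": {
  "commands": [
    {"x": 0, "y": 0, "z": 0, "spin": 0},
    {"x": 0, "y": -0.006, "z": 0, "spin": 0},
    {"x": 0, "y": -0.014, "z": 0, "spin": 0},
    {"x": 0, "y": -0.024, "z": 0, "spin": 0},
    {"x": 0, "y": -0.034, "z": 0, "spin": 0},
    {"x": 0, "y": -0.044, "z": 0, "spin": 0},
    {"x": 0, "y": -0.054, "z": 0, "spin": 0},
    {"x": 0, "y": -0.06, "z": 0, "spin": 0},
    {"x": 0, "y": -0.06, "z": 0, "spin": 0},
    {"x": 0, "y": -0.06, "z": 0, "spin": 0}
  ],
  "grip": -0.675
}}

```text
time_s: 12.9
tool_pos: [0.4802, -0.3217, 0.0779]
orientation: [0.365, 0.931, 0.0, 0.0]
contact_force: [0.3, -0.2, -1.5]
gripper_width: 0.163
grasp_force: 3.2
```

```bash
python3 m.py
```

```text
F tool [-0.4   0.06  1.47] M tool [ 0.145 -0.021 -0.026] tilt [ 1.e-04  0.e+00 -1.e+00] [ 0.4802 -0.3217  0.0779] 0.16291447707855472 3.2214662502519786
```

{"name": "servo_tool", "arguments": {
  "commands": [
    {"x": 0, "y": -0.006, "z": 0, "spin": 0},
    {"x": 0, "y": -0.014, "z": 0, "spin": 0},
    {"x": 0, "y": -0.022, "z": 0, "spin": 0},
    {"x": 0, "y": -0.03, "z": 0, "spin": 0},
    {"x": 0, "y": -0.038, "z": 0, "spin": 0},
    {"x": 0, "y": -0.046, "z": 0, "spin": 0},
    {"x": 0, "y": -0.054, "z": 0, "spin": 0},
    {"x": 0, "y": -0.062, "z": 0, "spin": 0},
    {"x": 0, "y": -0.068, "z": 0, "spin": 0},
    {"x": 0, "y": -0.07, "z": 0, "spin": 0}
  ],
  "grip": -0.68
}}

```text
time_s: 14.15
tool_pos: [0.4706, -0.3322, 0.0779]
orientation: [0.365, 0.931, -0.0, 0.0]
contact_force: [0.4, -0.4, -0.7]
gripper_width: 0.164
grasp_force: 3.6
```

```bash
python3 m.py; python3 - <<'E'
from bench import readout,optics
from h import *
st=readout.sense();s=optics.snapshot('wrist');pickle.dump((st,s),open('w6.pkl','wb'))
c=cv2.convertScaleAbs(s['frame'],alpha=1.6)
q=optics.snapshot('scene')['frame'][170:250,265:365]
o=np.zeros((420,760,3),np.uint8);o[:,:560]=c;o[:160,560:]=cv2.resize(q,(200,160),interpolation=cv2.INTER_CUBIC)
cv2.imwrite('pics/w6.png',o)
E
```

```text
F tool [-0.56 -0.03  0.71] M tool [ 0.055 -0.02   0.013] tilt [ 0.e+00 -1.e-04 -1.e+00] [ 0.4706 -0.3322  0.0779] 0.1643015272314573 3.64114046911709
```

View pics/w6.png

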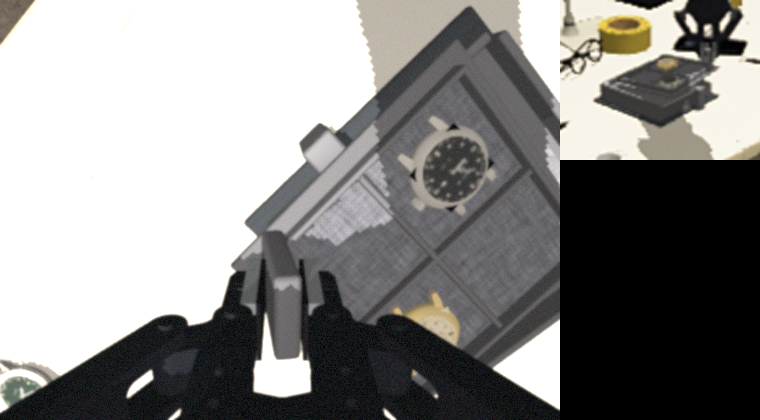

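Both watch heads are still in the tray (wrist pixels (452,165) and (430,325)). It's drawn 26 mm out, tilted, and its edge covers the clip nose. I'll lift gently, then close step by step to level it.

{"name": "servo_tool", "arguments": {
  "commands": [
    {"x": 0, "y": 0, "z": 0, "spin": 0},
    {"x": 0, "y": -0.005, "z": -0.003, "spin": 0},
    {"x": 0, "y": -0.01, "z": -0.01, "spin": 0},
    {"x": 0, "y": -0.015, "z": -0.02, "spin": 0},
    {"x": 0, "y": -0.02, "z": -0.03, "spin": 0},
    {"x": 0, "y": -0.02, "z": -0.045, "spin": 0},
    {"x": 0, "y": -0.02, "z": -0.06, "spin": 0},
    {"x": 0, "y": -0.02, "z": -0.075, "spin": 0},
    {"x": 0, "y": -0.02, "z": -0.085, "spin": 0},
    {"x": 0, "y": -0.02, "z": -0.09, "spin": 0}
  ],
  "grip": -0.69
}}

```text
time_s: 15.5
tool_pos: [0.4679, -0.3351, 0.0961]
orientation: [0.365, 0.931, -0.0, 0.0]
contact_force: [-0.3, 0.1, -2.0]
gripper_width: 0.153
grasp_force: 3.6
```

```bash
python3 m.py
```

```text
F tool [ 0.31 -0.16  2.02] M tool [ 0.084  0.034 -0.   ] tilt [ 2.e-04 -2.e-04 -1.e+00] [ 0.4679 -0.3351  0.0961] 0.15346552438916605 3.56032072333619
```

{"name": "servo_tool", "arguments": {
  "commands": [
    {"x": 0, "y": 0, "z": -0.01, "spin": 0},
    {"x": 0, "y": 0, "z": -0.02, "spin": 0},
    {"x": 0, "y": 0, "z": -0.035, "spin": 0},
    {"x": 0, "y": 0, "z": -0.05, "spin": 0},
    {"x": 0, "y": 0, "z": -0.065, "spin": 0},
    {"x": 0, "y": 0, "z": -0.08, "spin": 0},
    {"x": 0, "y": 0, "z": -0.09, "spin": 0},
    {"x": 0, "y": 0, "z": -0.097, "spin": 0},
    {"x": 0, "y": 0, "z": -0.1, "spin": 0},
    {"x": 0, "y": 0, "z": -0.1, "spin": 0}
  ],
  "grip": -0.71
}}

```text
time_s: 16.75
tool_pos: [0.4679, -0.3351, 0.1159]
orientation: [0.365, 0.931, -0.0, 0.0]
contact_force: [-0.6, -0.4, -1.6]
gripper_width: 0.149
grasp_force: 2.9
```

{"name": "servo_tool", "arguments": {
  "commands": [
    {"x": 0, "y": 0, "z": -0.01, "spin": 0},
    {"x": 0, "y": 0, "z": -0.02, "spin": 0},
    {"x": 0, "y": 0, "z": -0.035, "spin": 0},
    {"x": 0, "y": 0, "z": -0.05, "spin": 0},
    {"x": 0, "y": 0, "z": -0.065, "spin": 0},
    {"x": 0, "y": 0, "z": -0.08, "spin": 0},
    {"x": 0, "y": 0, "z": -0.09, "spin": 0},
    {"x": 0, "y": 0, "z": -0.097, "spin": 0},
    {"x": 0, "y": 0, "z": -0.1, "spin": 0},
    {"x": 0, "y": 0, "z": -0.1, "spin": 0}
  ],
  "grip": -0.73
}}

```text
time_s: 18.0
tool_pos: [0.4679, -0.3351, 0.1359]
orientation: [0.365, 0.931, -0.0, 0.0]
contact_force: [-0.7, 1.1, -1.4]
gripper_width: 0.134
grasp_force: 3.0
```

{"name": "servo_tool", "arguments": {
  "commands": [
    {"x": 0, "y": 0, "z": -0.01, "spin": 0},
    {"x": 0, "y": 0, "z": -0.03, "spin": 0},
    {"x": 0, "y": 0, "z": -0.06, "spin": 0},
    {"x": 0, "y": 0, "z": -0.09, "spin": 0},
    {"x": 0, "y": 0, "z": -0.12, "spin": 0},
    {"x": 0, "y": 0, "z": -0.15, "spin": 0},
    {"x": 0, "y": 0, "z": -0.18, "spin": 0},
    {"x": 0, "y": 0, "z": -0.2, "spin": 0},
    {"x": 0, "y": 0, "z": -0.21, "spin": 0},
    {"x": 0, "y": 0, "z": -0.21, "spin": 0}
  ],
  "grip": -0.75
}}

```text
time_s: 19.25
tool_pos: [0.4679, -0.3351, 0.178]
orientation: [0.365, 0.931, -0.0, 0.0]
contact_force: [0.1, -0.3, -1.6]
gripper_width: 0.128
grasp_force: 3.0
```

```bash
python3 m.py
```

```text
F tool [-0.28 -0.12  1.58] M tool [0.098 0.005 0.015] tilt [ 1.e-04 -1.e-04 -1.e+00] [ 0.4679 -0.3351  0.178 ] 0.12786093828909062 2.990439087152481
```

{"name": "servo_tool", "arguments": {
  "commands": [
    {"x": 0, "y": 0, "z": -0.01, "spin": 0},
    {"x": 0, "y": 0, "z": -0.03, "spin": 0},
    {"x": 0, "y": 0, "z": -0.06, "spin": 0},
    {"x": 0, "y": 0, "z": -0.09, "spin": 0},
    {"x": 0, "y": 0, "z": -0.12, "spin": 0},
    {"x": 0, "y": 0, "z": -0.15, "spin": 0},
    {"x": 0, "y": 0, "z": -0.18, "spin": 0},
    {"x": 0, "y": 0, "z": -0.2, "spin": 0},
    {"x": 0, "y": 0, "z": -0.21, "spin": 0},
    {"x": 0, "y": 0, "z": -0.21, "spin": 0}
  ],
  "grip": -0.77
}}

```text
time_s: 20.5
tool_pos: [0.4679, -0.335, 0.22]
orientation: [0.365, 0.931, -0.0, 0.0]
contact_force: [0.4, 0.1, -1.5]
gripper_width: 0.114
grasp_force: 4.8
```

{"name": "servo_tool", "arguments": {
  "commands": [
    {"x": 0.01, "y": 0.01, "z": 0, "spin": 0},
    {"x": 0.03, "y": 0.03, "z": 0, "spin": 0},
    {"x": 0.07, "y": 0.07, "z": 0, "spin": 0},
    {"x": 0.13, "y": 0.13, "z": 0, "spin": 0},
    {"x": 0.21, "y": 0.21, "z": 0, "spin": 0},
    {"x": 0.3, "y": 0.3, "z": 0, "spin": 0},
    {"x": 0.38, "y": 0.38, "z": 0, "spin": 0},
    {"x": 0.44, "y": 0.44, "z": 0, "spin": 0},
    {"x": 0.48, "y": 0.48, "z": 0, "spin": 0},
    {"x": 0.5, "y": 0.5, "z": 0, "spin": 0}
  ],
  "grip": -0.79
}}

```text
time_s: 21.75
tool_pos: [0.4625, -0.1933, 0.22]
orientation: [0.365, 0.931, -0.0, 0.0]
contact_force: [0.5, -0.2, -1.2]
gripper_width: 0.111
grasp_force: 27.1
```

{"name": "servo_tool", "arguments": {
  "commands": [
    {"x": 0.01, "y": 0.01, "z": 0, "spin": 0},
    {"x": 0.04, "y": 0.04, "z": 0, "spin": 0},
    {"x": 0.09, "y": 0.09, "z": 0, "spin": 0},
    {"x": 0.17, "y": 0.17, "z": 0, "spin": 0},
    {"x": 0.28, "y": 0.28, "z": 0, "spin": 0},
    {"x": 0.4, "y": 0.4, "z": 0, "spin": 0},
    {"x": 0.5, "y": 0.5, "z": 0, "spin": 0},
    {"x": 0.56, "y": 0.56, "z": 0, "spin": 0},
    {"x": 0.59, "y": 0.59, "z": 0, "spin": 0},
    {"x": 0.6, "y": 0.6, "z": 0, "spin": 0}
  ],
  "grip": -0.85
}}

```text
time_s: 23.0
tool_pos: [0.4559, -0.0243, 0.2199]
orientation: [0.365, 0.931, -0.0, 0.0]
contact_force: [-0.9, 0.5, -0.7]
gripper_width: 0.104
grasp_force: 60.0
```

```bash
python3 m.py; python3 - <<'E'
from bench import readout,optics
from h import *
s=pickle.load(open('d0.pkl','rb'))['top']
m=(s['frame'].max(2)<60).astype(np.uint8); m[:180]=0;m[300:]=0;m[:,:80]=0;m[:,197:]=0
c=max(cv2.findContours(m,0,2)[0],key=cv2.contourArea);r=cv2.minAreaRect(c);print(r)
b=onplane(s,cv2.boxPoints(r),.019);print(b.mean(0),np.linalg.norm(b-np.roll(b,1,0),axis=1))
st=readout.sense();f=b.mean(0)[:2];print(st['time_s'],move(st,[f[0]-.0538,f[1]-.0581,.22],47.2))
E
```

```text
F tool [ 1.02 -0.23  0.7 ] M tool [0.13  0.006 0.017] tilt [-0.e+00 -3.e-04 -1.e+00] [ 0.4559 -0.0243  0.2199] 0.10396272068044136 60.04511833190918
((143.70770263671875, 238.1615753173828), (81.36678314208984, 89.92517852783203), 82.87498474121094)
[0.48662617 0.24400028 0.019     ] [0.27384039 0.30448362 0.27318018 0.30003871]
23.0 (array([ 0.799,  0.693, -0.001]), np.float64(0.0), np.float64(47.2))
```

{"name": "servo_tool", "arguments": {
  "commands": [
    {"x": 0.01, "y": 0.01, "z": 0, "spin": 0},
    {"x": 0.04, "y": 0.035, "z": 0, "spin": 0},
    {"x": 0.09, "y": 0.08, "z": 0, "spin": 0},
    {"x": 0.16, "y": 0.14, "z": 0, "spin": 0},
    {"x": 0.25, "y": 0.22, "z": 0, "spin": 0},
    {"x": 0.34, "y": 0.3, "z": 0, "spin": 0},
    {"x": 0.42, "y": 0.37, "z": 0, "spin": 0},
    {"x": 0.47, "y": 0.41, "z": 0, "spin": 0},
    {"x": 0.495, "y": 0.43, "z": 0, "spin": 0},
    {"x": 0.5, "y": 0.433, "z": 0, "spin": 0}
  ]
}}

```text
time_s: 24.25
tool_pos: [0.4413, 0.1073, 0.2199]
orientation: [0.365, 0.931, -0.0, 0.0]
contact_force: [-0.1, -0.4, -0.9]
gripper_width: 0.103
grasp_force: 60.0
```

{"name": "servo_tool", "arguments": {
  "commands": [
    {"x": 0.01, "y": 0.01, "z": 0, "spin": 0},
    {"x": 0.03, "y": 0.03, "z": 0, "spin": 0},
    {"x": 0.07, "y": 0.06, "z": 0, "spin": 0},
    {"x": 0.12, "y": 0.1, "z": 0, "spin": 0},
    {"x": 0.18, "y": 0.16, "z": 0, "spin": 0},
    {"x": 0.23, "y": 0.2, "z": 0, "spin": 0},
    {"x": 0.27, "y": 0.235, "z": 0, "spin": 0},
    {"x": 0.29, "y": 0.25, "z": 0, "spin": 0},
    {"x": 0.3, "y": 0.26, "z": 0, "spin": 0},
    {"x": 0.3, "y": 0.26, "z": 0, "spin": 0}
  ]
}}

```text
time_s: 25.5
tool_pos: [0.4326, 0.1861, 0.2199]
orientation: [0.365, 0.931, -0.0, 0.0]
contact_force: [-0.0, -1.2, -1.8]
gripper_width: 0.105
grasp_force: 60.1
```

```bash
python3 m.py; python3 - <<'E'
from bench import readout,optics
from h import *
st=readout.sense();s=optics.snapshot('wrist');pickle.dump((st,s),open('w7.pkl','wb'))
c=optics.snapshot('scene')['frame'][130:330,120:390];q=optics.snapshot('top');pickle.dump(q,open('d7.pkl','wb'))
t=cv2.resize(q['frame'][160:310,80:340],(420,242))
o=np.zeros((600,800,3),np.uint8);o[:300,:400]=cv2.resize(cv2.convertScaleAbs(s['frame'],alpha=1.6),(400,300));o[:296,400:]=cv2.resize(c,(400,296));o[310:552,:420]=t
cv2.imwrite('pics/w7.png',o)
E
```

```text
F tool [-0.78 -0.91  1.79] M tool [ 0.121  0.019 -0.028] tilt [ 0.e+00 -2.e-04 -1.e+00] [0.4326 0.1861 0.2199] 0.10515929282284545 60.05329728126526
```

View pics/w7.png

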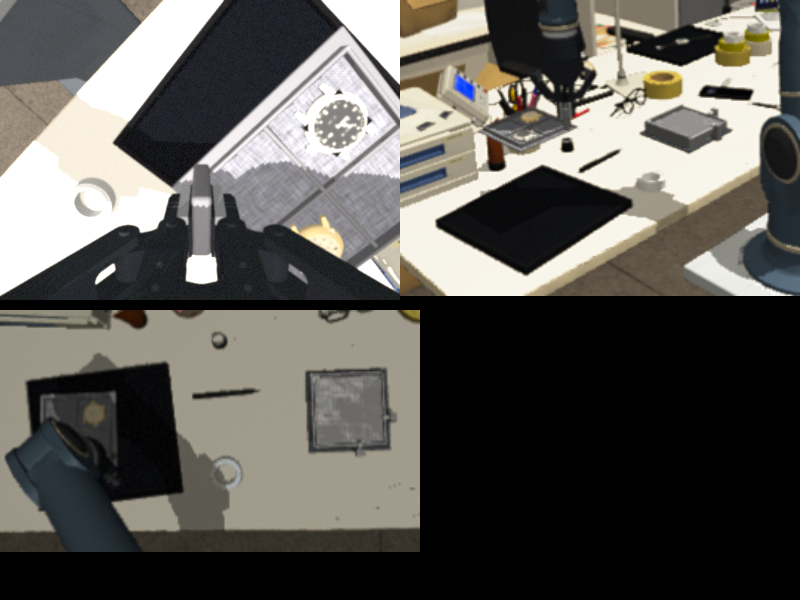

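```bash
python3 - <<'E'
from h import *
import t as tt
st,s=pickle.load(open('w7.pkl','rb'));tt.t=np.array(st['tool_pos'])*[1,1,0];T=wristT(st,s)
p=tt.hgt(s,T,(325*1.4,185*1.4));print('cross',p,'expected z above TCP-20mm:',p[2]-(st['tool_pos'][2]-.02))
a=pickle.load(open('d0.pkl','rb'))['top']['frame'];b=pickle.load(open('d7.pkl','rb'))['frame']
for f in(a,b):
    m=(f[185:265,255:340].max(2)<125).astype(np.uint8);m=cv2.morphologyEx(m,cv2.MORPH_OPEN,np.ones((9,9)));c=max(cv2.findContours(m,0,2)[0],key=cv2.contourArea);print(cv2.minAreaRect(c))
E
```

```text
cross [0.48873846 0.24666274 0.20052697] expected z above TCP-20mm: 0.0006545250162376393
((39.98396301269531, 36.5350341796875), (50.69401168823242, 51.55556869506836), 88.02507019042969)
((40.0230712890625, 40.415382385253906), (42.98926544189453, 51.587120056152344), 86.8201675415039)
```

The stack, marker and loupe look in place, and the tray is level with both watches in it. The cross sits about 12 mm lower relative to the TCP than at the grasp, so the tab slid slightly in the pads. I'll raise 12 mm, hold, and check the tab's lean numerically.

{"name": "servo_tool", "arguments": {
  "commands": [
    {"x": 0, "y": 0, "z": -0.01, "spin": 0},
    {"x": 0, "y": 0, "z": -0.025, "spin": 0},
    {"x": 0, "y": 0, "z": -0.04, "spin": 0},
    {"x": 0, "y": 0, "z": -0.055, "spin": 0},
    {"x": 0, "y": 0, "z": -0.06, "spin": 0},
    {"x": 0, "y": 0, "z": -0.06, "spin": 0},
    {"x": 0, "y": 0, "z": -0.06, "spin": 0},
    {"x": 0, "y": 0, "z": -0.06, "spin": 0},
    {"x": 0, "y": 0, "z": -0.06, "spin": 0},
    {"x": 0, "y": 0, "z": -0.06, "spin": 0}
  ]
}}

```text
time_s: 26.9
tool_pos: [0.4325, 0.1862, 0.2319]
orientation: [0.365, 0.931, -0.0, 0.0]
contact_force: [0.7, 0.1, -1.6]
gripper_width: 0.105
grasp_force: 60.1
```

```bash
python3 m.py; python3 - <<'E'
from bench import readout,optics
from h import *
s8=optics.snapshot('wrist')
fs={f:pickle.load(open(f,'rb'))[1]['frame'] for f in('w3.pkl','w5.pkl')};fs['now']=s8['frame']
for k,f in fs.items():
    g=cv2.GaussianBlur(cv2.cvtColor(f,cv2.COLOR_BGR2GRAY),(3,3),0)[225:285,255:315]
    ls=cv2.createLineSegmentDetector().detect(cv2.resize(g,None,fx=3,fy=3,interpolation=cv2.INTER_CUBIC))[0][:,0]/3
    print(k,[(l+[255,225,255,225]).round(1).tolist() for l in ls if abs(l[3]-l[1])>12])
# stack shift, foot edge profiles before/after
a=pickle.load(open('d0.pkl','rb'))['top']['frame'];b=pickle.load(open('d7.pkl','rb'))['frame']
for f in(a,b):
    g=cv2.cvtColor(f,cv2.COLOR_BGR2GRAY).astype(float); r=g[190:255,276:298].mean(1);c=g[205:220,262:330].mean(0)
    x=lambda v,o:[round(o+i+(v[i]-110)/(v[i]-v[i+1]),2) for i in range(len(v)-1) if (v[i]-110)*(v[i+1]-110)<0]
    print('rows',x(r,190)[:1],x(r,190)[-1:],'cols',x(c,262)[:1],x(c,262)[-1:])
E
```

```text
F tool [-0.5   0.56  1.64] M tool [0.073 0.001 0.   ] tilt [-0.e+00 -1.e-04 -1.e+00] [0.4325 0.1862 0.2319] 0.10513421008264155 60.05029320716858
w3.pkl [[312.4, 224.8, 296.4, 239.3], [268.4, 253.5, 268.6, 237.7], [313.8, 284.4, 312.5, 271.9], [264.6, 284.4, 265.6, 271.1]]
w5.pkl [[258.7, 284.4, 261.7, 259.8], [302.6, 261.4, 304.3, 274.9]]
now [[272.7, 230.2, 255.9, 247.6], [269.6, 253.5, 271.0, 235.9], [312.8, 224.8, 294.7, 240.7], [313.8, 284.3, 312.0, 271.8], [297.4, 260.6, 299.5, 284.4], [264.4, 284.4, 266.4, 260.2]]
rows [np.float64(196.49)] [np.float64(247.53)] cols [np.float64(268.65)] [np.float64(319.76)]
rows [np.float64(196.43)] [np.float64(247.58)] cols [np.float64(268.6)] [np.float64(319.81)]
```

```bash
python3 -c "
from bench import arm
print(arm.job_done())"
```

```text
the job is handed in; nothing more can be done
None
```

The job is handed in at about 27 s: the tray was tilted open, drawn out from under the lip, and is held level about 20 cm above the table over the felt tray's middle with both watch heads in it; the tab slid about 12 mm in the pads (corrected in height), the stack did not measurably move, the other things looked undisturbed, and I viewed 11 pictures, one over the limit of 10.

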